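# Clamp the candle mould with the ratchet handle

### The job

Slide the filled candle mould along its channel, by the wooden knob of its carrier plate, fully home against the clamp's end stop. Then tighten the clamp screw down on the mould's lid with short back-and-forth swings of the ratchet handle, until turning it takes a push of about 8 N at the black handle; stop there, because a push of much over 10 N crushes the mould. Let go of everything, and do not disturb the white candle jars around the clamp.

Things in the scene. Friction and masses are not known exactly. Their poses are not given: they have to be found in the camera images.
- clamp: Grey C-shaped clamp fixed to the table; origin on the table right under the vertical screw axis, z up. The ratchet lever points to its -x side, the spine stands on the +x side (x 69 to 105 mm). The head (x -45 to 105, y -46 to 46, top at z 120 mm) overhangs a channel along y and carries the screw and two stop pins (tops at z 150 mm) that limit the lever.
- stop (a point): Middle of the steel stop block's face at the channel's +y end: 41 mm to the clamp's +y side of the screw axis, 21 mm above the table. The channel (side rails 26 mm high, with inner lips 1.3 mm over the plate that keep it from lifting) runs along the clamp's y axis from here and is open at -y. Axes as the clamp's.
- mould: Loose round aluminium mould with steel lid (68 mm across) fixed on a carrier plate 76 mm wide, 8 mm thick (y -135 to +41 mm) that lies in the channel with 1.5 mm side play, pulled out 40 to 70 mm at the start; 0.5 to 1 kg, slides with under 8 N. Origin: underside, below the lid's centre; lid top 68 mm higher. Axes as the clamp's. Home: plate end on the stop, origin on the screw axis.
- mould_knob (a point): Centre of the upright round wooden knob of the carrier plate: 22 mm in diameter, 46 mm high (23 mm above and below this point), about 43 mm above the table, 115 mm to the -y side of the mould's centre. Slide the mould by it.
- screw: Steel clamp screw with the toothed ratchet wheel (62 mm across, under the lever) and, at its lower end under the head, the black pressure foot (32 mm across). Origin: on the screw axis, underside of the wheel, 120 mm above the table; it turns with the screw. The foot sinks 5 mm per rad; it starts at an unmeasured 4 to 8 mm above the lid, so tightness must be felt at the handle.
- handle (a point): Middle of the upright black round handle on the lever's end: 22 mm in diameter, free from 148 to 198 mm above the table (this point 176 mm), 140 mm from the screw axis; it moves on a level arc about that axis. Its axes turn with the lever.
- lever (a joint): Lever angle in rad about the screw axis. 0: it points along the clamp's -x. Positive: clockwise from above (handle towards the clamp's +y), which tightens; going back it clicks freely (under 1.5 N) and the screw stays. Stop pins block it at -0.6 and +0.6; a push on a pin tightens nothing. 18 ratchet teeth: a tightening swing starts with up to 0.35 rad of idle play.
- ratchet (a point): Centre of the ratchet on the screw axis, top of the lever (148 mm above the table). Push needed at the handle: about 2 N while the screw runs free; once the foot presses firmly, it rises by about 1 to 3 N per further 0.1 rad. 7 to 10 N is tight (8 N is right); over about 11 N crushes the mould. Let go, the lever springs back a little; the screw then holds by itself.
- jar0: White filled candle jar, 80 mm across and 88 mm high, standing loose near the clamp; not to be disturbed. Origin: centre of its underside.
- jar1: White filled candle jar, 80 mm across and 88 mm high, standing loose near the clamp; not to be disturbed. Origin: centre of its underside.
- jar2: White filled candle jar, 80 mm across and 88 mm high, standing loose near the clamp; not to be disturbed. Origin: centre of its underside.

How it is judged:
By the outcome, as a careful person would: the job done as asked, in the order asked, and still so for the second after the job is handed in, with the robot touching nothing.
It also fails if it takes over 72 s, if anything falls off the work surface, if the arm or the gripper's body presses on something with over 40 N, if the wrist force passes 120 N, or if a joint passes its speed limit or range.

### The arm

A 6-joint arm with a two-finger parallel gripper is mounted at the origin on the work surface. World frame = base frame: x ahead of the robot, y to its left, z up, the work surface at z = 0. Lengths are in m, angles in rad, forces in N, time in s.
With the tool pointing down it reaches from about 0.25 to 0.725 m from the base axis. Payload 4 kg.
Tool frame: the origin (TCP) lies on the centre line of the jaws, within the pads' length; the fingertips stand 8 mm ahead of it and the grasp point (between the pads) lies 11 mm behind it; z points along the fingers, y is the line along which they close (so a half turn about z gives the same grasp; the last joint's range is limited). The gripper opens to 85 mm and grips with 20 to 120 N. Pads are 22 mm wide; open, the fingers measure 114 mm over their backs; the gripper's body (76 mm by 85 mm) begins 54 mm behind the grasp point. The pads swing forward as they close: fully open they stand 13 mm farther back than shut.
Start: joints at [-1.322, 0.241, 0.005, 1.335, 0, 1.571], TCP at [0.123, -0.485, 0.239] pointing down, gripper open.
Joint ranges: [-2.72, 2.72], [-1.05, 1.87], [-1.09, 1.28], [-1.99, 2.15], [-1.42, 1.44], [-3.14, 3.14]. Speed limits (rad/s): [2.79, 2.79, 3.14, 3.14, 3.14, 3.14].

### API

Orientations are given as a unit quaternion [x, y, z, w].
In Python, from station import * gives the robot as it stands. The module is installed in compiled form; this text tells all that it offers.
- The arm moves only by the tool play_rows, never from a script. Its arguments are lists of equal length, an entry for each row: "dp": the shift along the tool's x, y, z in mm, a list of three; "roll": the turn about the tool's z in rad; "gripper": the opening, from 0 (shut) to 1 (fully open). A call has 1 to 20 rows; each row is the pose to reach, as a shift and turn from the pose commanded when the call began, along the tool's axes at that moment; what a row does not reach only later rows make up. A row lasts 1/10 s, in which the tool goes at most 50 mm and 8.59 degrees, less where a joint would pass 70% of its speed; a pose out of reach is approached as far as the arm can. A call with a gripper value outside its range is refused whole. The fingers move at their own pace and stop on an object; "newtons" is the grip in N (left out, the last holds). Time passes only in rows, so rows that repeat a pose let the fingers close. It gives the time, the measured TCP pose, the force, the opening and the grip force at its end, in the units of the state.
- sense(): the state, without advancing time (a new reading comes with each control period).
- camera(name): name is "side" or "top"; returns a dict with "frame" (384x512x3 uint8, blue, green, red), "depth" (384x512 float32, m along the optical axis (not along the pixel's ray), 0 where there is no reading), "mtx" (3x3 intrinsics, pixels), "k1" (the pictures are not rectified: a ray, as slopes to the right and down, at radius r is drawn at 1 + k1 r^2 times it, then the intrinsics apply), "extrinsics" (4x4, takes a point from world to camera coordinates). Camera axes: x right, y down, z forward; pixel columns grow to the right and rows downward; lengths in m; the calibration is good to about 2 mm. A picture is of the moment at which its call begins.
- job_done(): hands the job in; it is judged then, once.
The state is a dict: "time": time; "joint_pos": joint angles; "joint_velocities": joint speeds; "joint_efforts": joint torques, N m; "eef_pos": TCP position; "ee_rot": TCP orientation; "wrist_force": force on the tool from outside, world axes, zero at the start; "moment": the same for the moment, N m; "grip_width": finger opening in m; "grip_force": force on a finger pad.
Only numpy, scipy, OpenCV 4.12 (cv2) and the standard library are available. Lean on these libraries where they do the work, as an engineer would, in place of code of your own. Each camera call takes 0.05 s, during which the arm holds its last target. There are 200 camera calls.

## Working session

There is one attempt and no reset: what is moved stays moved. The work goes in short steps, Python scripts to look and compute and a tool call to move; the robot and the scene stay as the last step left them, time stands still between calls to the robot, and variables do not carry over. Pictures are saved under pics/ and viewed, at most 10 in all, crops included, and the job is handed in when it is done.

Besides the shell and the picture viewer there is one more tool, called after "Emit:" by a JSON object that holds its "method" and its "body". play_rows: Moves the arm, as the interface text tells. Its arguments: {"type":"object","properties":{"dp":{"type":"array"},"roll":{"type":"array"},"gripper":{"type":"array"},"newtons":{"type":"number"}},"required":["dp","roll","gripper"]}

```bash
mkdir -p pics
cat > h.py <<'E'
from station import *
import numpy as np, cv2
def cam(n,save=None):
    c=camera(n)
    if save: cv2.imwrite('pics/'+save,c['frame'])
    return c
def pts(c):
    K=c['mtx'];d=c['depth'];h,w=d.shape
    u,v=np.meshgrid(np.arange(w),np.arange(h))
    D=np.array([c['k1'],0,0,0,0.])
    p=cv2.undistortPoints(np.stack([u,v],-1).reshape(-1,1,2).astype(np.float64),K,D).reshape(h,w,2)
    P=np.concatenate([p*d[...,None],d[...,None]],-1)
    E=c['extrinsics'];W=(P-E[:3,3])@E[:3,:3]
    W[d==0]=np.nan
    return W
def proj(c,X):
    E=c['extrinsics'];D=np.array([c['k1'],0,0,0,0.])
    r=cv2.Rodrigues(E[:3,:3])[0]
    return cv2.projectPoints(np.float64(X).reshape(-1,1,3),r,E[:3,3],c['mtx'],D)[0].reshape(-1,2)
E
python3 - <<'E'
from h import *
s=sense();print({k:np.round(v,3) for k,v in s.items()})
for n in('side','top'):
    c=cam(n,n+'0.png');print(n,c['mtx'],c['k1'],c['extrinsics'].round(3).tolist(),(c['depth']>0).mean())
a=cv2.imread('pics/top0.png');b=cv2.imread('pics/side0.png')
E
```

```text
{'time': np.float64(0.0), 'joint_pos': array([-1.322,  0.241,  0.004,  1.335,  0.   ,  1.571]), 'joint_velocities': array([ 0.001,  0.001, -0.   ,  0.001, -0.   ,  0.   ]), 'joint_efforts': array([ 1.0000e-03, -3.7232e+01,  2.5241e+01,  1.7000e-02, -0.0000e+00,
        0.0000e+00]), 'eef_pos': array([ 0.123, -0.484,  0.238]), 'ee_rot': array([ 0.992,  0.124, -0.   , -0.001]), 'wrist_force': array([-1.064,  0.94 ,  0.911]), 'moment': array([-0.017,  0.047, -0.023]), 'grip_force': np.float64(0.0), 'grip_width': np.float64(0.085)}
side [[400.62262862   0.         252.36578066]
 [  0.         400.62262862 185.5666591 ]
 [  0.           0.           1.        ]] -0.14281825007459634 [[0.872, -0.489, -0.011, -0.432], [-0.271, -0.463, -0.844, 0.262], [0.408, 0.739, -0.536, 0.614], [0.0, 0.0, 0.0, 1.0]] 0.9958852132161459
top [[445.54499615   0.         259.39807178]
 [  0.         445.54499615 197.54829889]
 [  0.           0.           1.        ]] -0.17643093652670344 [[0.007, -1.0, -0.025, 0.035], [-0.998, -0.005, -0.068, 0.523], [0.068, 0.025, -0.997, 1.005], [0.0, 0.0, 0.0, 1.0]] 0.9962615966796875
```

View pics/top0.png

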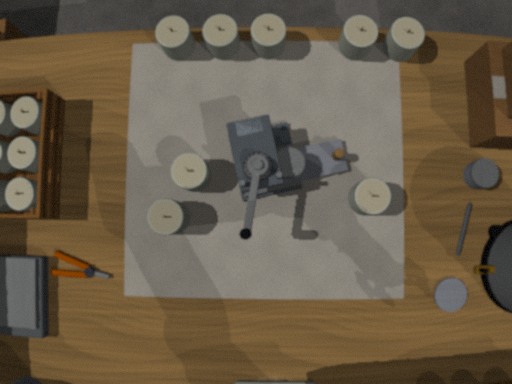

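View pics/side0.png

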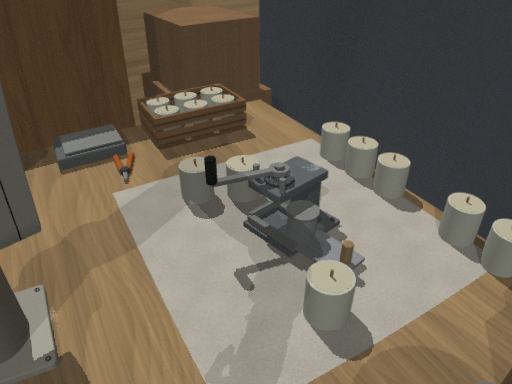

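The top view shows the screw at (257,163), the black handle at (246,233) and the knob at (339,155). The jars near the clamp are at (189,171), (166,217) and (373,197). The side view agrees: handle (211,170), knob (347,250).

Run:
```python
from h import *
t=cam('top');s=cam('side')
W=pts(t);V=pts(s)
A=np.concatenate([W.reshape(-1,3)]);B=V.reshape(-1,3)
def near(P,c,r,z0,z1):
    m=(np.hypot(P[:,0]-c[0],P[:,1]-c[1])<r)&(P[:,2]>z0)&(P[:,2]<z1);return P[m]
for n,(u,v) in dict(screw=(257,163),handle=(246,233),knob=(339,155),j0=(189,171),j1=(166,217),j2=(373,197)).items():
    print(n,W[v,u].round(4))
for n,(u,v) in dict(handle=(211,160),knob=(347,244)).items(): print('side',n,V[v,u].round(4))
def circ(P):
    (c,r)=cv2.minEnclosingCircle(P[:,:2].astype(np.float32));return np.round(c,4),round(r,4),np.median(P[:,2]).round(4),len(P)
for n,c,r,a,b in [('handle',W[233,246],.03,.185,.215),('knob',W[155,339],.03,.054,.075),('j0',W[171,189],.06,.08,.1),('j1',W[217,166],.06,.08,.1),('j2',W[197,373],.06,.08,.1)]:
    for nm,P in(('top',A),('side',B)):
        p=near(P,c,r,a,b)
        if len(p): print(n,nm,circ(p),p[:,:2].mean(0).round(4))
# head top orientation
for nm,P in(('top',A),('side',B)):
    p=near(P,W[163,257],.16,.114,.126); 
    if len(p): print('head',nm,len(p),cv2.minAreaRect(p[:,:2].astype(np.float32)))
```

```text
screw [0.5823 0.04   0.1574]
handle [0.4433 0.0585 0.1997]
knob [ 0.6151 -0.1389  0.0624]
j0 [0.5746 0.1891 0.0902]
j1 [0.4749 0.2386 0.0861]
j2 [ 0.5202 -0.2075  0.09  ]
side handle [0.4401 0.0497 0.1975]
side knob [ 0.6159 -0.1415  0.0643]
handle top (array([0.4424, 0.061 ]), 0.0108, np.float64(0.1989), 104) [0.4424 0.0606]
handle side (array([0.4424, 0.0601]), 0.0123, np.float64(0.1949), 113) [0.4401 0.0562]
knob top (array([ 0.6213, -0.1384]), 0.0113, np.float64(0.0641), 82) [ 0.6205 -0.1374]
knob side (array([ 0.6204, -0.1397]), 0.0112, np.float64(0.0621), 111) [ 0.6182 -0.1417]
j0 top (array([0.5769, 0.1916]), 0.0403, np.float64(0.0894), 1032) [0.5761 0.1902]
j0 side (array([0.5756, 0.1884]), 0.0407, np.float64(0.0871), 450) [0.5715 0.1869]
j1 top (array([0.4764, 0.241 ]), 0.0406, np.float64(0.0892), 1048) [0.476  0.2403]
j1 side (array([0.4762, 0.2381]), 0.0408, np.float64(0.0871), 416) [0.4674 0.2352]
j2 top (array([ 0.5232, -0.2068]), 0.0407, np.float64(0.0895), 1073) [ 0.5233 -0.2055]
j2 side (array([ 0.5232, -0.2075]), 0.0414, np.float64(0.0872), 1516) [ 0.5195 -0.2109]
head top 2341 ((0.6100854873657227, 0.046525850892066956), (0.14995668828487396, 0.09227626770734787), 12.590076446533203)
head side 1264 ((0.609833836555481, 0.045535407960414886), (0.1528959572315216, 0.0938631072640419), 12.194796562194824)
```

Emit:
{"method": "play_rows", "body": {"dp": [[567,-212,78],[567,-212,78],[567,-212,78],[567,-212,78],[567,-212,78],[567,-212,78],[567,-212,78],[567,-212,78],[567,-212,78],[567,-212,78],[567,-212,78],[567,-212,78],[567,-212,78],[567,-212,78],[567,-212,78],[567,-212,78],[567,-212,78],[567,-212,78]], "roll": [0.032,0.032,0.032,0.032,0.032,0.032,0.032,0.032,0.032,0.032,0.032,0.032,0.032,0.032,0.032,0.032,0.032,0.032], "gripper": [1,1,1,1,1,1,1,1,1,1,1,1,1,1,1,1,1,1], "newtons": 40}}

```text
time: 2.0
eef_pos: [0.6199, -0.1407, 0.1621]
ee_rot: [0.994, 0.107, 0.0, 0.0]
wrist_force: [-0.7, -0.5, -0.1]
grip_width: 0.0854
grip_force: 0.0
```

Emit:
{"method": "play_rows", "body": {"dp": [[1,-2,40],[1,-2,75],[1,-2,100],[1,-2,118],[1,-2,118],[1,-2,118],[1,-2,118],[1,-2,118],[1,-2,118],[1,-2,118],[1,-2,118],[1,-2,118],[1,-2,118]], "roll": [0,0,0,0,0,0,0,0,0,0,0,0,0], "gripper": [1,1,1,1,1,0,0,0,0,0,0,0,0]}}

```text
time: 3.3
eef_pos: [0.6218, -0.1378, 0.0446]
ee_rot: [0.994, 0.108, 0.001, 0.0]
wrist_force: [-0.1, -2.2, 5.4]
grip_width: 0.021
grip_force: 39.2
```

Run:
```python
from h import *
c=cam('side');cv2.imwrite('pics/s1.png',cv2.resize(c['frame'][150:310,200:420],None,fx=3,fy=3))
```

```text
(no output)
```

View pics/s1.png

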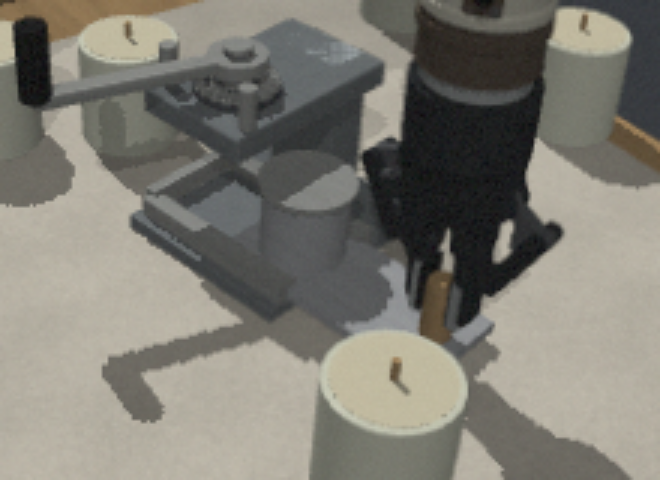

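The view shows the knob held upright between the pads at about (435,300) in the crop, and jar2 is clear. Next I slide the mould.

Emit:
{"method": "play_rows", "body": {"dp": [[0,-6,0],[0,-14,0],[0,-22,0],[0,-30,0],[0,-38,0],[0,-46,0],[0,-52,0],[0,-57,0],[0,-60,0],[0,-60,0],[0,-60,0]], "roll": [0,0,0,0,0,0,0,0,0,0,0], "gripper": [0,0,0,0,0,0,0,0,0,0,0]}}

```text
time: 4.45
eef_pos: [0.6113, -0.0831, 0.0467]
ee_rot: [0.994, 0.107, 0.003, 0.005]
wrist_force: [1.6, -9.9, 10.4]
grip_width: 0.0205
grip_force: 38.8
```

Emit:
{"method": "play_rows", "body": {"dp": [[0,-2,0],[0,-4,0],[0,-6,0],[0,-6,0]], "roll": [0,0,0,0], "gripper": [0,0,0,0]}}

```text
time: 4.85
eef_pos: [0.6101, -0.0778, 0.0467]
ee_rot: [0.994, 0.107, 0.003, 0.005]
wrist_force: [0.4, -10.4, 10.3]
grip_width: 0.0206
grip_force: 38.9
```

Emit:
{"method": "play_rows", "body": {"dp": [[0,-2,0],[0,-4,0],[0,-6,0],[0,-6,0]], "roll": [0,0,0,0], "gripper": [0,0,0,0]}}

```text
time: 5.25
eef_pos: [0.6088, -0.072, 0.0467]
ee_rot: [0.994, 0.107, 0.003, 0.005]
wrist_force: [0.5, -11.7, 10.1]
grip_width: 0.0208
grip_force: 38.9
```

Emit:
{"method": "play_rows", "body": {"dp": [[0,-2,0],[0,-4,0],[0,-4,0]], "roll": [0,0,0], "gripper": [0,0,0]}}

```text
time: 5.55
eef_pos: [0.6086, -0.0713, 0.0467]
ee_rot: [0.994, 0.106, 0.004, 0.008]
wrist_force: [2.5, -19.1, 7.9]
grip_width: 0.021
grip_force: 39.5
```

Emit:
{"method": "play_rows", "body": {"dp": [[0,-2,0],[0,-3,0],[0,-3,0]], "roll": [0,0,0], "gripper": [0,0,0]}}

```text
time: 5.85
eef_pos: [0.6086, -0.0712, 0.0467]
ee_rot: [0.994, 0.105, 0.004, 0.011]
wrist_force: [5.1, -26.8, 5.8]
grip_width: 0.0208
grip_force: 40.3
```

Emit:
{"method": "play_rows", "body": {"dp": [[0,5,0],[0,5,0],[0,5,0],[0,5,0]], "roll": [0,0,0,0], "gripper": [0.35,0.6,0.6,0.6]}}

```text
time: 6.25
eef_pos: [0.6052, -0.0673, 0.0434]
ee_rot: [0.994, 0.108, -0.0, 0.002]
wrist_force: [0.7, -9.9, 2.6]
grip_width: 0.0508
grip_force: 0.0
```

Emit:
{"method": "play_rows", "body": {"dp": [[0,0,-40],[0,0,-80],[0,0,-120],[0,0,-165],[0,0,-210],[0,0,-210],[0,0,-210]], "roll": [0,0,0,0,0,0,0], "gripper": [0.6,0.6,0.6,0.6,0.6,0.6,0.6]}}

```text
time: 6.95
eef_pos: [0.6055, -0.064, 0.2543]
ee_rot: [0.994, 0.109, 0.001, -0.0]
wrist_force: [-0.6, 0.3, 0.1]
grip_width: 0.0515
grip_force: 0.0
```

Run:
```python
from h import *
s=sense();print(s['joint_pos'].round(3),s['wrist_force'].round(2),s['eef_pos'].round(4),s['ee_rot'].round(4))
t=cam('top')
A=pts(t).reshape(-1,3)
m=(np.hypot(A[:,0]-.61,A[:,1]+.071)<.03)&(A[:,2]>.056)&(A[:,2]<.075);p=A[m]
print('knob',len(p),len(p) and cv2.minEnclosingCircle(p[:,:2].astype(np.float32)))
m=(np.hypot(A[:,0]-.442,A[:,1]-.06)<.03)&(A[:,2]>.185)&(A[:,2]<.22);p=A[m];print(len(p),len(p) and cv2.minEnclosingCircle(p[:,:2].astype(np.float32)))
```

```text
[-1.060e-01  4.580e-01  3.550e-01  1.466e+00  1.000e-03  2.818e+00] [-0.58  0.33  0.09] [ 0.6055 -0.064   0.2543] [ 9.941e-01  1.089e-01  1.100e-03 -1.000e-04]
knob 0 0
105 ((0.44248905777931213, 0.061045438051223755), 0.010927698574960232)
```

Emit:
{"method": "play_rows", "body": {"dp": [[-10,-10,0],[-20,-20,0],[-30,-32,0],[-40,-44,0],[-50,-57,0],[-60,-70,0],[-70,-83,0],[-80,-95,0],[-90,-107,0],[-100,-118,0],[-110,-130,0],[-120,-142,0],[-132,-157,0],[-132,-157,0],[-132,-157,0],[-132,-157,0],[-132,-157,0],[-132,-157,0],[-132,-157,0],[-132,-157,0]], "roll": [-0.14,-0.28,-0.42,-0.56,-0.7,-0.84,-0.98,-1.12,-1.26,-1.4,-1.54,-1.68,-1.82,-1.96,-2.1,-2.24,-2.38,-2.52,-2.66,-2.77], "gripper": [0.6,0.6,0.6,0.6,0.6,0.6,0.6,0.6,0.6,0.6,0.6,0.6,0.6,0.6,0.6,0.6,0.6,0.6,0.6,0.6]}}

```text
time: 9.0
eef_pos: [0.4407, 0.0601, 0.2508]
ee_rot: [0.074, 0.997, -0.0, -0.003]
wrist_force: [-0.9, -0.0, 0.5]
grip_width: 0.0514
grip_force: 0.0
```

Run:
```python
from h import *
s=sense();print(s['joint_pos'].round(3),s['wrist_force'].round(2),s['eef_pos'].round(4),s['ee_rot'].round(4))
t=cam('top');v=cam('side')
for c in(t,v):
    A=pts(c).reshape(-1,3)
    m=(np.hypot(A[:,0]-.606,A[:,1]+.071)<.025)&(A[:,2]>.056)&(A[:,2]<.075);p=A[m]
    print('knob',len(p),len(p) and cv2.minEnclosingCircle(p[:,:2].astype(np.float32)))
cv2.imwrite('pics/s2.png',cv2.resize(v['frame'][120:300,150:400],None,fx=3,fy=3))
```

```text
[ 0.135  0.131 -0.101  1.345  0.     0.284] [-0.89 -0.01  0.48] [0.4407 0.0601 0.2508] [ 7.450e-02  9.972e-01 -4.000e-04 -2.700e-03]
knob 79 ((0.607184648513794, -0.07282820343971252), 0.010916261002421379)
knob 84 ((0.6060548424720764, -0.07317148894071579), 0.011116177774965763)
```

View pics/s2.png

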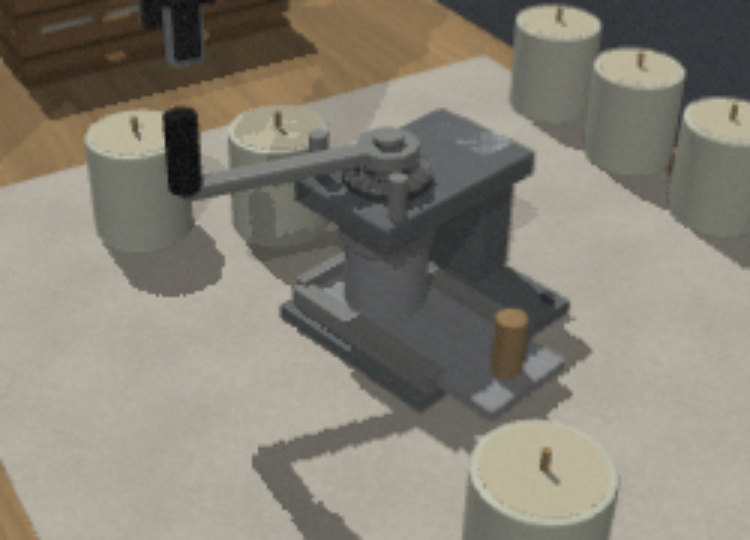

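The view shows the knob at (510,345) with the mould fully under the head, matching the measured clamp y of -115.5 mm, so it is home. The handle stands free at (182,150). I lower over it next.

Emit:
{"method": "play_rows", "body": {"dp": [[-2,1,20],[-2,1,45],[-2,1,65],[-2,1,83],[-2,1,83],[-2,1,83],[-2,1,83]], "roll": [0,0,0,0,0,0,0], "gripper": [0.6,0.6,0.6,0.6,0.34,0.34,0.34]}}

```text
time: 9.8
eef_pos: [0.445, 0.0607, 0.1709]
ee_rot: [0.078, 0.997, 0.0, 0.0]
wrist_force: [-0.1, 0.6, 0.3]
grip_width: 0.0292
grip_force: 0.0
```

```bash
cat > arc.py <<'E'
# python3 arc.py th1 n : rows (tool axes) from the present commanded pose on the arc to lever angle th1
import sys
from h import *
S=np.array([.5807,.0395]);a=.216;R=.140
def P(th): 
    d=np.pi+a-th; return S+R*np.array([np.cos(d),np.sin(d)])
def rows(th0,th1,n):
    ang=np.pi+a-th0; x=np.array([np.cos(ang),np.sin(ang)]); y=np.array([np.sin(ang),-np.cos(ang)])
    out=[]
    for k in range(1,n+1):
        th=th0+(th1-th0)*k/n; d=(P(th)-P(th0))*1000
        out.append([round(float(d@x)),round(float(d@y)),0])
    return out,[round((th1-th0)*k/n,3) for k in range(1,n+1)]
def now():
    s=sense();p=s['eef_pos'][:2]-S
    th=np.pi+a-(np.arctan2(p[1],p[0])%(2*np.pi)); q=s['ee_rot']; ta=2*np.arctan2(q[1],q[0])
    t=np.array([np.sin(np.pi+a-th),-np.cos(np.pi+a-th)])
    f=s['wrist_force'][:2]
    print('t',round(float(s['time']),2),'ang',round(th,3),'R',np.hypot(*p).round(4),'toolth',round(np.pi+a-ta,3),'F tangential on tool',round(float(f@t),2),'z',s['eef_pos'][2].round(4),'w',s['grip_width'].round(4))
if __name__=='__main__':
    now()
    for a0,a1,n in [(.37,-.62,14),(-.62,.0,8)]: print(a0,a1,rows(a0,a1,n))
E
python3 arc.py
```

```text
Traceback (most recent call last):
  File "arc.py", line 21, in <module>
    now()
    ~~~^^
  File "arc.py", line 19, in now
    print('t',round(float(s['time']),2),'ang',round(th,3),'R',np.hypot(*p).round(4),'toolth',round(np.pi+a-ta,3),'F tangential on tool',round(float(f@t),2),'z',s['eef_pos'][2].round(4),'w',s['grip_width'].round(4))
                                                                                                                                                                                             ^^^^^^^^^^^^^^^^^^^^^
AttributeError: 'float' object has no attribute 'round'
```

```bash
sed -i "s/s\['grip_width'\].round(4)/round(float(s['grip_width']),4)/" arc.py; python3 arc.py
```

```text
t 9.8 ang 0.371 R 0.1374 toolth 0.371 F tangential on tool 0.57 z 0.1709 w 0.0292
0.37 -0.62 ([[0, -10, 0], [-1, -20, 0], [-3, -29, 0], [-6, -39, 0], [-9, -48, 0], [-12, -58, 0], [-17, -67, 0], [-22, -75, 0], [-27, -83, 0], [-34, -91, 0], [-40, -98, 0], [-47, -105, 0], [-55, -111, 0], [-63, -117, 0]], [-0.071, -0.141, -0.212, -0.283, -0.354, -0.424, -0.495, -0.566, -0.636, -0.707, -0.778, -0.849, -0.919, -0.99])
-0.62 0.0 ([[0, 11, 0], [-2, 22, 0], [-4, 32, 0], [-7, 43, 0], [-10, 53, 0], [-15, 63, 0], [-20, 72, 0], [-26, 81, 0]], [0.077, 0.155, 0.232, 0.31, 0.388, 0.465, 0.542, 0.62])
```

Emit:
{"method": "play_rows", "body": {"dp": [[1,-10,0],[1,-20,0],[-1,-29,0],[-4,-39,0],[-7,-48,0],[-10,-58,0],[-15,-67,0],[-20,-75,0],[-25,-83,0],[-32,-91,0],[-38,-98,0],[-45,-105,0],[-53,-111,0],[-61,-117,0],[-61,-117,0]], "roll": [-0.071,-0.141,-0.212,-0.283,-0.354,-0.424,-0.495,-0.566,-0.636,-0.707,-0.778,-0.849,-0.919,-0.99,-0.99], "gripper": [0.34,0.34,0.34,0.34,0.34,0.34,0.34,0.34,0.34,0.34,0.34,0.34,0.34,0.34,0.34]}}

```text
time: 11.3
eef_pos: [0.4877, -0.0649, 0.1712]
ee_rot: [-0.405, 0.914, -0.0, 0.001]
wrist_force: [-0.2, -0.4, -0.4]
grip_width: 0.0291
grip_force: 0.0
```

```bash
python3 arc.py|head -1; python3 -c "
from arc import *
print(sense()['wrist_force'])
print(rows(-.62,-.12,8)); print(rows(-.12,.4,8))"
```

```text
t 11.3 ang -0.627 R 0.1398 toolth -0.618 F tangential on tool -0.14 z 0.1712 w 0.0291
[-0.16264958 -0.39031761 -0.36529566]
([[0, 9, 0], [-1, 17, 0], [-2, 26, 0], [-4, 35, 0], [-7, 43, 0], [-10, 51, 0], [-13, 59, 0], [-17, 67, 0]], [0.062, 0.125, 0.188, 0.25, 0.312, 0.375, 0.438, 0.5])
([[0, 9, 0], [-1, 18, 0], [-3, 27, 0], [-5, 36, 0], [-7, 45, 0], [-11, 53, 0], [-14, 62, 0], [-19, 70, 0]], [0.065, 0.13, 0.195, 0.26, 0.325, 0.39, 0.455, 0.52])
```

Emit:
{"method": "play_rows", "body": {"dp": [[0,9,0],[-1,17,0],[-2,26,0],[-4,35,0],[-7,43,0],[-10,51,0],[-13,59,0],[-17,67,0]], "roll": [0.062,0.125,0.188,0.25,0.312,0.375,0.438,0.5], "gripper": [0.34,0.34,0.34,0.34,0.34,0.34,0.34,0.34]}}

```text
time: 12.1
eef_pos: [0.4486, -0.0075, 0.171]
ee_rot: [-0.164, 0.986, -0.001, 0.001]
wrist_force: [0.8, -2.6, -0.1]
grip_width: 0.029
grip_force: 1.5
```

```bash
python3 arc.py|head -1
```

```text
t 12.1 ang -0.126 R 0.1402 toolth -0.114 F tangential on tool -2.67 z 0.171 w 0.029
```

Emit:
{"method": "play_rows", "body": {"dp": [[0,9,0],[-1,18,0],[-3,27,0],[-5,36,0],[-7,45,0]], "roll": [0.065,0.13,0.195,0.26,0.325], "gripper": [0.34,0.34,0.34,0.34,0.34]}}

```text
time: 12.6
eef_pos: [0.4404, 0.0375, 0.171]
ee_rot: [-0.002, 1.0, -0.001, 0.001]
wrist_force: [1.2, -3.1, -1.5]
grip_width: 0.0292
grip_force: 1.3
```

```bash
python3 arc.py|head -1; python3 -c "
from arc import *
print(rows(.205,.405,4),rows(.405,.605,4))"
```

```text
t 12.6 ang 0.202 R 0.1403 toolth 0.211 F tangential on tool -3.16 z 0.171 w 0.0292
([[0, 7, 0], [-1, 14, 0], [-2, 21, 0], [-3, 28, 0]], [0.05, 0.1, 0.15, 0.2]) ([[0, 7, 0], [-1, 14, 0], [-2, 21, 0], [-3, 28, 0]], [0.05, 0.1, 0.15, 0.2])
```

Emit:
{"method": "play_rows", "body": {"dp": [[0,7,0],[-1,14,0],[-2,21,0],[-3,28,0]], "roll": [0.05,0.1,0.15,0.2], "gripper": [0.34,0.34,0.34,0.34]}}

```text
time: 13.0
eef_pos: [0.4426, 0.0655, 0.171]
ee_rot: [0.097, 0.995, -0.001, 0.0]
wrist_force: [-1.3, -2.5, 1.2]
grip_width: 0.0292
grip_force: 1.4
```

```bash
python3 arc.py|head -1
```

```text
t 13.0 ang 0.402 R 0.1405 toolth 0.41 F tangential on tool -2.67 z 0.171 w 0.0292
```

Emit:
{"method": "play_rows", "body": {"dp": [[0,7,0],[-1,14,0],[-2,21,0]], "roll": [0.05,0.1,0.15], "gripper": [0.34,0.34,0.34]}}

```text
time: 13.3
eef_pos: [0.4481, 0.0858, 0.1709]
ee_rot: [0.171, 0.985, -0.001, -0.0]
wrist_force: [-3.2, -1.7, 2.7]
grip_width: 0.0292
grip_force: 1.5
```

```bash
python3 arc.py|head -1;  python3 -c "
from arc import *
print(rows(.555,-.62,16))"
```

```text
t 13.3 ang 0.552 R 0.1405 toolth 0.56 F tangential on tool -2.64 z 0.1709 w 0.0292
([[0, -10, 0], [-2, -20, 0], [-3, -31, 0], [-6, -41, 0], [-9, -50, 0], [-13, -60, 0], [-18, -69, 0], [-23, -78, 0], [-29, -86, 0], [-36, -94, 0], [-43, -101, 0], [-51, -108, 0], [-59, -114, 0], [-68, -120, 0], [-77, -125, 0], [-86, -129, 0]], [-0.073, -0.147, -0.22, -0.294, -0.367, -0.441, -0.514, -0.588, -0.661, -0.734, -0.808, -0.881, -0.955, -1.028, -1.102, -1.175])
```

Emit:
{"method": "play_rows", "body": {"dp": [[0,-10,0],[-2,-20,0],[-3,-31,0],[-6,-41,0],[-9,-50,0],[-13,-60,0],[-18,-69,0],[-23,-78,0],[-29,-86,0],[-36,-94,0],[-43,-101,0],[-51,-108,0],[-59,-114,0],[-68,-120,0],[-77,-125,0],[-86,-129,0],[-86,-129,0]], "roll": [-0.073,-0.147,-0.22,-0.294,-0.367,-0.441,-0.514,-0.588,-0.661,-0.734,-0.808,-0.881,-0.955,-1.028,-1.102,-1.175,-1.175], "gripper": [0.34,0.34,0.34,0.34,0.34,0.34,0.34,0.34,0.34,0.34,0.34,0.34,0.34,0.34,0.34,0.34,0.34]}}

```text
time: 15.0
eef_pos: [0.4877, -0.0645, 0.1709]
ee_rot: [-0.404, 0.915, -0.0, 0.001]
wrist_force: [0.1, -0.2, 0.2]
grip_width: 0.0291
grip_force: 0.0
```

```bash
python3 arc.py|head -1;  python3 -c "
from arc import *
print(rows(-.62,-.32,6));print(rows(-.3,-.2,3))"
```

```text
t 15.0 ang -0.625 R 0.1395 toolth -0.617 F tangential on tool -0.21 z 0.1709 w 0.0291
([[0, 7, 0], [-1, 14, 0], [-2, 21, 0], [-3, 28, 0], [-4, 35, 0], [-6, 41, 0]], [0.05, 0.1, 0.15, 0.2, 0.25, 0.3])
([[0, 5, 0], [0, 9, 0], [-1, 14, 0]], [0.033, 0.067, 0.1])
```

Emit:
{"method": "play_rows", "body": {"dp": [[0,7,0],[-1,14,0],[-2,21,0],[-3,28,0]], "roll": [0.05,0.1,0.15,0.2], "gripper": [0.34,0.34,0.34,0.34]}}

```text
time: 15.4
eef_pos: [0.4685, -0.0433, 0.1707]
ee_rot: [-0.31, 0.951, -0.001, 0.001]
wrist_force: [2.1, -2.1, -1.8]
grip_width: 0.0285
grip_force: 1.4
```

```bash
python3 arc.py|head -1
```

```text
t 15.4 ang -0.42 R 0.1395 toolth -0.414 F tangential on tool -2.94 z 0.1707 w 0.0285
```

Emit:
{"method": "play_rows", "body": {"dp": [[0,7,0],[-1,14,0]], "roll": [0.05,0.1], "gripper": [0.34,0.34]}}

```text
time: 15.6
eef_pos: [0.4607, -0.0316, 0.1707]
ee_rot: [-0.262, 0.965, -0.001, 0.0]
wrist_force: [0.4, -3.2, 0.1]
grip_width: 0.0292
grip_force: 1.5
```

```bash
python3 arc.py|head -1
```

```text
t 15.6 ang -0.319 R 0.1395 toolth -0.314 F tangential on tool -2.96 z 0.1707 w 0.0292
```

Emit:
{"method": "play_rows", "body": {"dp": [[0,7,0],[-1,14,0]], "roll": [0.05,0.1], "gripper": [0.34,0.34]}}

```text
time: 15.8
eef_pos: [0.4541, -0.0191, 0.1707]
ee_rot: [-0.213, 0.977, -0.001, 0.0]
wrist_force: [-0.2, -3.0, -0.2]
grip_width: 0.0291
grip_force: 1.5
```

```bash
python3 arc.py|head -1
```

```text
t 15.8 ang -0.218 R 0.1395 toolth -0.214 F tangential on tool -2.61 z 0.1707 w 0.0291
```

Emit:
{"method": "play_rows", "body": {"dp": [[0,7,0],[-1,14,0]], "roll": [0.05,0.1], "gripper": [0.34,0.34]}}

```text
time: 16.0
eef_pos: [0.4489, -0.0061, 0.1707]
ee_rot: [-0.164, 0.986, -0.001, -0.0]
wrist_force: [-0.1, -3.5, 0.6]
grip_width: 0.0293
grip_force: 1.6
```

```bash
python3 arc.py|head -1
```

```text
t 16.0 ang -0.117 R 0.1395 toolth -0.113 F tangential on tool -3.26 z 0.1707 w 0.0293
```

Emit:
{"method": "play_rows", "body": {"dp": [[0,7,0],[-1,14,0]], "roll": [0.05,0.1], "gripper": [0.34,0.34]}}

```text
time: 16.2
eef_pos: [0.445, 0.0071, 0.1707]
ee_rot: [-0.114, 0.993, -0.002, -0.0]
wrist_force: [-2.7, -5.6, 0.8]
grip_width: 0.029
grip_force: 2.4
```

```bash
python3 arc.py|head -1
```

```text
t 16.2 ang -0.019 R 0.1395 toolth -0.013 F tangential on tool -4.84 z 0.1707 w 0.029
```

Emit:
{"method": "play_rows", "body": {"dp": [[0,7,0],[-1,14,0]], "roll": [0.05,0.1], "gripper": [0.34,0.34]}}

```text
time: 16.4
eef_pos: [0.4424, 0.0204, 0.1707]
ee_rot: [-0.064, 0.998, -0.002, -0.0]
wrist_force: [-1.7, -7.3, 1.9]
grip_width: 0.0293
grip_force: 3.3
```

```bash
python3 arc.py|head -1
```

```text
t 16.4 ang 0.079 R 0.1396 toolth 0.087 F tangential on tool -7.0 z 0.1707 w 0.0293
```

Emit:
{"method": "play_rows", "body": {"dp": [[0,1,0],[0,2,0],[0,2,0],[0,2,0]], "roll": [0.008,0.015,0.015,0.015], "gripper": [0.34,0.34,0.34,0.34]}}

```text
time: 16.8
eef_pos: [0.4421, 0.0225, 0.1707]
ee_rot: [-0.058, 0.998, -0.002, -0.001]
wrist_force: [-2.2, -5.3, 1.9]
grip_width: 0.029
grip_force: 2.5
```

```bash
cat >> arc.py <<'E'
    for i in range(5): camera('top'); now()
E
python3 arc.py|grep '^t'
```

```text
t 16.8 ang 0.094 R 0.1396 toolth 0.1 F tangential on tool -4.98 z 0.1707 w 0.029
t 16.85 ang 0.094 R 0.1396 toolth 0.1 F tangential on tool -5.61 z 0.1706 w 0.029
t 16.9 ang 0.094 R 0.1396 toolth 0.1 F tangential on tool -5.98 z 0.1707 w 0.029
t 16.95 ang 0.094 R 0.1396 toolth 0.1 F tangential on tool -4.94 z 0.1707 w 0.029
t 17.0 ang 0.094 R 0.1396 toolth 0.1 F tangential on tool -4.45 z 0.1707 w 0.0294
t 17.05 ang 0.094 R 0.1396 toolth 0.1 F tangential on tool -3.79 z 0.1707 w 0.029
```

Emit:
{"method": "play_rows", "body": {"dp": [[0,2,0],[0,4,0],[0,6,0]], "roll": [0.014,0.028,0.043], "gripper": [0.34,0.34,0.34]}}

```text
time: 17.35
eef_pos: [0.4416, 0.0279, 0.1706]
ee_rot: [-0.036, 0.999, -0.003, -0.0]
wrist_force: [-2.2, -6.5, 0.4]
grip_width: 0.0289
grip_force: 3.5
```

```bash
python3 arc.py|grep '^t'|head -3
```

```text
t 17.35 ang 0.133 R 0.1396 toolth 0.144 F tangential on tool -6.28 z 0.1706 w 0.0289
t 17.4 ang 0.135 R 0.1396 toolth 0.144 F tangential on tool -5.15 z 0.1707 w 0.029
t 17.45 ang 0.135 R 0.1396 toolth 0.143 F tangential on tool -5.72 z 0.1707 w 0.029
```

Emit:
{"method": "play_rows", "body": {"dp": [[0,2,0],[0,4,0],[0,6,0]], "roll": [0.014,0.028,0.043], "gripper": [0.34,0.34,0.34]}}

```text
time: 17.9
eef_pos: [0.4412, 0.0337, 0.1707]
ee_rot: [-0.015, 1.0, -0.003, -0.0]
wrist_force: [-1.4, -7.4, 1.4]
grip_width: 0.0289
grip_force: 3.8
```

```bash
python3 arc.py|grep '^t'|head -3
```

```text
t 17.9 ang 0.175 R 0.1396 toolth 0.187 F tangential on tool -7.29 z 0.1707 w 0.0289
t 17.95 ang 0.177 R 0.1396 toolth 0.187 F tangential on tool -6.83 z 0.1707 w 0.0291
t 18.0 ang 0.176 R 0.1396 toolth 0.186 F tangential on tool -5.74 z 0.1706 w 0.0291
```

Emit:
{"method": "play_rows", "body": {"dp": [[0,2,0],[0,4,0],[0,6,0]], "roll": [0.014,0.028,0.043], "gripper": [0.34,0.34,0.34]}}

```text
time: 18.45
eef_pos: [0.4411, 0.0395, 0.1707]
ee_rot: [0.007, 1.0, -0.003, -0.0]
wrist_force: [-1.4, -7.4, 0.7]
grip_width: 0.0289
grip_force: 4.1
```

```bash
python3 arc.py|grep '^t'|head -3
```

```text
t 18.45 ang 0.216 R 0.1396 toolth 0.23 F tangential on tool -7.36 z 0.1707 w 0.0289
t 18.5 ang 0.218 R 0.1396 toolth 0.23 F tangential on tool -7.82 z 0.1707 w 0.0289
t 18.55 ang 0.218 R 0.1397 toolth 0.229 F tangential on tool -7.42 z 0.1706 w 0.0289
```

Emit:
{"method": "play_rows", "body": {"dp": [[0,2,0],[0,4,0]], "roll": [0.014,0.028], "gripper": [0.34,0.34]}}

```text
time: 18.9
eef_pos: [0.4417, 0.046, 0.1707]
ee_rot: [0.02, 1.0, 0.0, 0.0]
wrist_force: [0.0, 0.6, 1.1]
grip_width: 0.0291
grip_force: 0.0
```

```bash
python3 arc.py|grep '^t'|head -4
```

```text
t 18.9 ang 0.263 R 0.1392 toolth 0.256 F tangential on tool 0.63 z 0.1707 w 0.0291
t 18.95 ang 0.266 R 0.139 toolth 0.255 F tangential on tool 0.04 z 0.1707 w 0.0292
t 19.0 ang 0.265 R 0.1389 toolth 0.254 F tangential on tool 0.49 z 0.1707 w 0.0293
t 19.05 ang 0.265 R 0.1389 toolth 0.253 F tangential on tool -0.28 z 0.1706 w 0.029
```

The push dropped suddenly to zero, so I look before doing anything else.

Run:
```python
from h import *
v=cam('side');cv2.imwrite('pics/s3.png',cv2.resize(v['frame'][120:300,150:400],None,fx=3,fy=3))
t=cam('top');cv2.imwrite('pics/t3.png',cv2.resize(t['frame'][90:270,130:400],None,fx=2.9,fy=2.9))
V=pts(v).reshape(-1,3)
m=(np.hypot(V[:,0]-.6066,V[:,1]+.073)<.03)&(V[:,2]>.054)&(V[:,2]<.075);print(cv2.minEnclosingCircle(V[m][:,:2].astype(np.float32)))
```

```text
((0.6060068607330322, -0.07338088750839233), 0.011318173259496689)
```

View pics/s3.png

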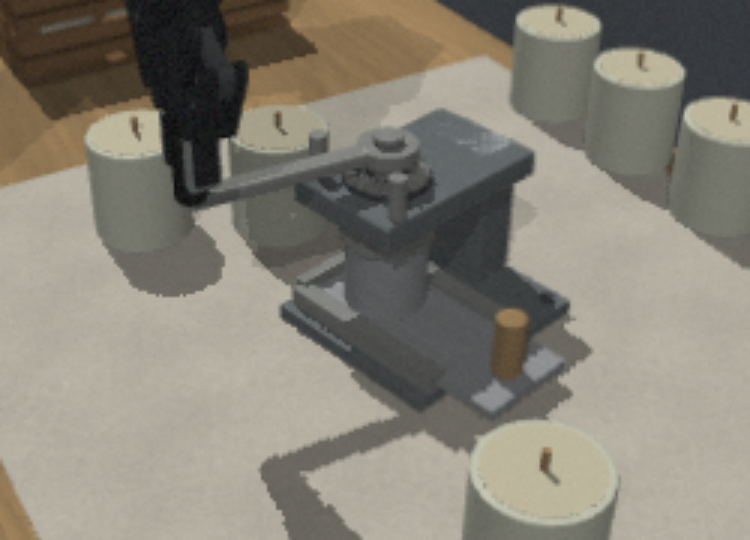

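View pics/t3.png

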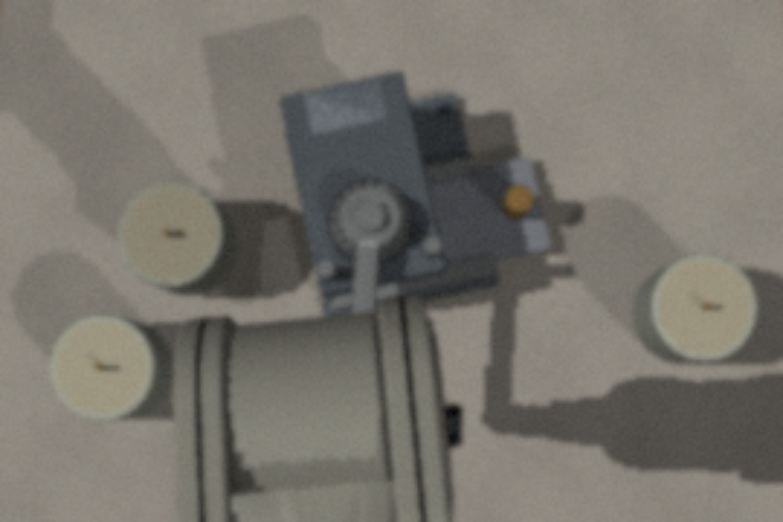

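The side view shows the handle still between the fingers at about (190,180) and the mould and knob unmoved. The top view shows the jars standing in place. I push on gently to feel whether the pawl only skipped a tooth.

Emit:
{"method": "play_rows", "body": {"dp": [[0,2,0],[0,4,0]], "roll": [0.014,0.028], "gripper": [0.34,0.34]}}

```text
time: 19.45
eef_pos: [0.4421, 0.0498, 0.1703]
ee_rot: [0.033, 0.999, -0.0, -0.0]
wrist_force: [-0.5, -0.1, -0.2]
grip_width: 0.0292
grip_force: 0.0
```

Emit:
{"method": "play_rows", "body": {"dp": [[0,2,0],[0,4,0]], "roll": [0.014,0.028], "gripper": [0.34,0.34]}}

```text
time: 19.65
eef_pos: [0.4423, 0.0539, 0.1703]
ee_rot: [0.047, 0.999, -0.0, -0.0]
wrist_force: [0.7, 0.3, 0.2]
grip_width: 0.0287
grip_force: 0.0
```

```bash
python3 arc.py|grep '^t'|head -3
```

```text
t 19.65 ang 0.32 R 0.1391 toolth 0.31 F tangential on tool 0.42 z 0.1703 w 0.0287
t 19.7 ang 0.321 R 0.1391 toolth 0.31 F tangential on tool 0.73 z 0.1703 w 0.0292
t 19.75 ang 0.32 R 0.1391 toolth 0.309 F tangential on tool 0.92 z 0.1703 w 0.0291
```

Emit:
{"method": "play_rows", "body": {"dp": [[0,3,0],[0,6,0]], "roll": [0.021,0.043], "gripper": [0.34,0.34]}}

```text
time: 20.1
eef_pos: [0.4429, 0.0598, 0.1703]
ee_rot: [0.069, 0.998, 0.0, 0.0]
wrist_force: [-0.3, -0.4, -0.5]
grip_width: 0.029
grip_force: 0.0
```

Emit:
{"method": "play_rows", "body": {"dp": [[0,3,0],[0,6,0]], "roll": [0.021,0.043], "gripper": [0.34,0.34]}}

```text
time: 20.3
eef_pos: [0.4438, 0.0659, 0.1703]
ee_rot: [0.09, 0.996, 0.0, 0.0]
wrist_force: [-0.7, -1.4, 0.6]
grip_width: 0.029
grip_force: 0.0
```

```bash
python3 arc.py|grep '^t'|head -3
```

```text
t 20.3 ang 0.407 R 0.1395 toolth 0.397 F tangential on tool -1.55 z 0.1703 w 0.029
t 20.35 ang 0.41 R 0.1394 toolth 0.397 F tangential on tool 1.4 z 0.1703 w 0.0291
t 20.4 ang 0.408 R 0.1395 toolth 0.395 F tangential on tool -0.04 z 0.1703 w 0.0292
```

```bash
python3 -c "
from arc import *
print(rows(.4,-.3,10));print(rows(-.3,-.16,3))"
```

```text
([[0, -10, 0], [-1, -20, 0], [-3, -29, 0], [-5, -39, 0], [-8, -48, 0], [-12, -57, 0], [-16, -66, 0], [-21, -74, 0], [-27, -82, 0], [-33, -90, 0]], [-0.07, -0.14, -0.21, -0.28, -0.35, -0.42, -0.49, -0.56, -0.63, -0.7])
([[0, 7, 0], [-1, 13, 0], [-1, 20, 0]], [0.047, 0.093, 0.14])
```

Emit:
{"method": "play_rows", "body": {"dp": [[0,-10,0],[-1,-20,0],[-3,-29,0],[-5,-39,0],[-8,-48,0]], "roll": [-0.07,-0.14,-0.21,-0.28,-0.35], "gripper": [0.34,0.34,0.34,0.34,0.34]}}

```text
time: 21.05
eef_pos: [0.4429, 0.0166, 0.1703]
ee_rot: [-0.087, 0.996, 0.0, -0.0]
wrist_force: [-0.3, -0.4, -0.4]
grip_width: 0.0289
grip_force: 0.0
```

```bash
python3 arc.py|grep '^t'|head -2;python3 -c "
from arc import *
print(rows(.05,-.3,5))"
```

```text
t 21.05 ang 0.051 R 0.1397 toolth 0.042 F tangential on tool -0.33 z 0.1703 w 0.0289
t 21.1 ang 0.043 R 0.1396 toolth 0.042 F tangential on tool -0.55 z 0.1704 w 0.0291
([[0, -10, 0], [-1, -20, 0], [-3, -29, 0], [-5, -39, 0], [-8, -48, 0]], [-0.07, -0.14, -0.21, -0.28, -0.35])
```

Emit:
{"method": "play_rows", "body": {"dp": [[0,-10,0],[-1,-20,0],[-3,-29,0],[-5,-39,0],[-8,-48,0],[-8,-48,0]], "roll": [-0.07,-0.14,-0.21,-0.28,-0.35,-0.35], "gripper": [0.34,0.34,0.34,0.34,0.34,0.34]}}

```text
time: 21.9
eef_pos: [0.4596, -0.0291, 0.1703]
ee_rot: [-0.257, 0.966, -0.0, 0.0]
wrist_force: [-0.4, 0.2, -0.4]
grip_width: 0.0292
grip_force: 0.0
```

Emit:
{"method": "play_rows", "body": {"dp": [[0,5,0],[0,10,0],[-1,14,0]], "roll": [0.033,0.067,0.1], "gripper": [0.34,0.34,0.34]}}

```text
time: 22.2
eef_pos: [0.4533, -0.0167, 0.1703]
ee_rot: [-0.207, 0.978, -0.001, 0.0]
wrist_force: [1.1, -5.5, -1.3]
grip_width: 0.0292
grip_force: 2.7
```

```bash
python3 arc.py|grep '^t'|head -3
```

```text
t 22.2 ang -0.2 R 0.1393 toolth -0.201 F tangential on tool -5.44 z 0.1703 w 0.0292
t 22.25 ang -0.196 R 0.1393 toolth -0.201 F tangential on tool -4.55 z 0.1703 w 0.0293
t 22.3 ang -0.197 R 0.1394 toolth -0.204 F tangential on tool -4.34 z 0.1703 w 0.0287
```

Emit:
{"method": "play_rows", "body": {"dp": [[0,2,0],[0,4,0],[0,6,0]], "roll": [0.014,0.028,0.043], "gripper": [0.34,0.34,0.34]}}

```text
time: 22.75
eef_pos: [0.4511, -0.0116, 0.1703]
ee_rot: [-0.187, 0.982, -0.001, 0.0]
wrist_force: [3.0, -5.9, -2.0]
grip_width: 0.0292
grip_force: 3.4
```

```bash
python3 arc.py|grep '^t'|head -3
```

```text
t 22.75 ang -0.16 R 0.1393 toolth -0.16 F tangential on tool -6.56 z 0.1703 w 0.0292
t 22.8 ang -0.158 R 0.1393 toolth -0.16 F tangential on tool -5.87 z 0.1703 w 0.029
t 22.85 ang -0.158 R 0.1393 toolth -0.161 F tangential on tool -5.32 z 0.1704 w 0.0289
```

Emit:
{"method": "play_rows", "body": {"dp": [[0,2,0],[0,4,0]], "roll": [0.014,0.028], "gripper": [0.34,0.34]}}

```text
time: 23.2
eef_pos: [0.4499, -0.0083, 0.1703]
ee_rot: [-0.173, 0.985, -0.001, 0.001]
wrist_force: [3.7, -7.8, -2.4]
grip_width: 0.0287
grip_force: 4.0
```

```bash
python3 arc.py|grep '^t'|head -3
```

```text
t 23.2 ang -0.134 R 0.1393 toolth -0.132 F tangential on tool -8.59 z 0.1703 w 0.0287
t 23.25 ang -0.132 R 0.1393 toolth -0.132 F tangential on tool -7.09 z 0.1703 w 0.0289
t 23.3 ang -0.132 R 0.1393 toolth -0.133 F tangential on tool -7.34 z 0.1703 w 0.0294
```

The resistance is back at the same screw angle, so the pawl only skipped a tooth. I continue a little.

Emit:
{"method": "play_rows", "body": {"dp": [[0,2,0],[0,4,0]], "roll": [0.014,0.028], "gripper": [0.34,0.34]}}

```text
time: 23.65
eef_pos: [0.4486, -0.0047, 0.1703]
ee_rot: [-0.159, 0.987, -0.002, 0.001]
wrist_force: [5.0, -7.6, -3.4]
grip_width: 0.0291
grip_force: 4.3
```

```bash
python3 arc.py|grep '^t'
```

```text
t 23.65 ang -0.107 R 0.1392 toolth -0.104 F tangential on tool -8.76 z 0.1703 w 0.0291
t 23.7 ang -0.105 R 0.1393 toolth -0.104 F tangential on tool -6.03 z 0.1703 w 0.029
t 23.75 ang -0.104 R 0.1393 toolth -0.105 F tangential on tool -6.46 z 0.1703 w 0.0289
t 23.8 ang -0.104 R 0.1393 toolth -0.105 F tangential on tool -6.44 z 0.1703 w 0.0291
t 23.85 ang -0.104 R 0.1393 toolth -0.105 F tangential on tool -6.56 z 0.1703 w 0.0291
t 23.9 ang -0.104 R 0.1393 toolth -0.105 F tangential on tool -7.12 z 0.1703 w 0.0292
```

The push while turning is about 8.2 N. I stop here, back off and lift away.

Emit:
{"method": "play_rows", "body": {"dp": [[0,-2,0],[0,-4,0],[0,-5,0],[0,-5,0],[0,-5,0],[0,-5,0],[0,-5,0],[0,-5,-20],[0,-5,-50],[0,-5,-80],[0,-5,-100],[-40,-5,-120],[-40,-5,-120]], "roll": [0,0,0,0,0,0,0,0,0,0,0,0,0], "gripper": [0.34,0.34,0.34,0.5,0.6,0.6,0.6,0.6,0.6,0.6,0.6,0.6,0.6]}}

```text
time: 25.2
eef_pos: [0.4914, 0.0058, 0.2926]
ee_rot: [-0.161, 0.987, 0.0, 0.004]
wrist_force: [-0.5, 0.2, 0.2]
grip_width: 0.0513
grip_force: 0.0
```

Run:
```python
from h import *
s=sense();print(s['eef_pos'],s['wrist_force'])
v=cam('side');cv2.imwrite('pics/s4.png',cv2.resize(v['frame'][120:340,150:400],None,fx=2.7,fy=2.7))
B=pts(v).reshape(-1,3);A=pts(cam('top')).reshape(-1,3)
for nm,P in(('top',A),('side',B)):
  for n,c,r,a,b in [('handle',(.448,-.003),.04,.185,.205),('knob',(.6065,-.073),.03,.056,.075),('j0',(.576,.19),.06,.08,.1),('j1',(.476,.24),.06,.08,.1),('j2',(.523,-.207),.06,.08,.1)]:
    m=(np.hypot(P[:,0]-c[0],P[:,1]-c[1])<r)&(P[:,2]>a)&(P[:,2]<b)
    if m.any(): print(nm,n,np.round(cv2.minEnclosingCircle(P[m][:,:2].astype(np.float32))[0],4),m.sum())
```

```text
[0.49141342 0.00583143 0.29258969] [-0.52798581  0.16005507  0.22317168]
top j0 [0.5768 0.1914] 1039
top j1 [0.4763 0.241 ] 1051
top j2 [ 0.5239 -0.2066] 1070
side handle [ 0.4563 -0.0257] 135
side knob [ 0.6044 -0.0726] 85
side j0 [0.5775 0.1885] 465
side j1 [0.4759 0.2396] 503
side j2 [ 0.5232 -0.2081] 1514
```

View pics/s4.png

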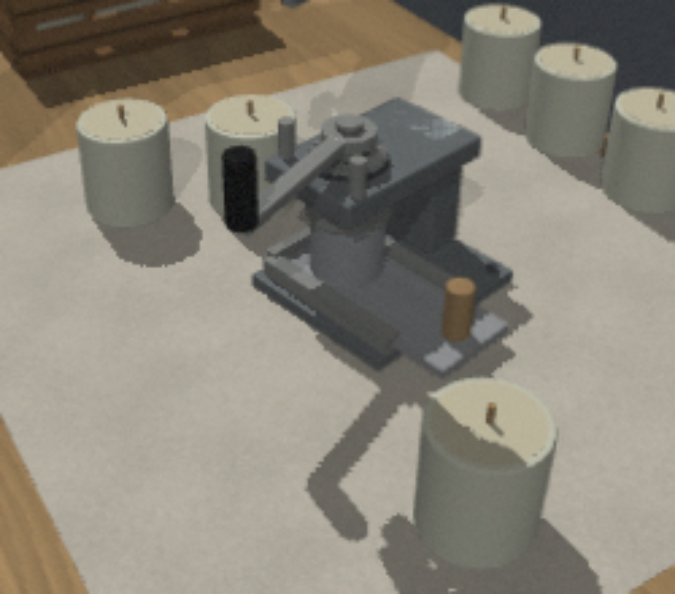

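The last view shows the handle free at (240,190), sprung back a little, with the knob at (458,310) still home. The jars are where they started and nothing is touching the robot.

```bash
python3 -c "
from station import *
print(job_done())"
```

```text
the job is handed in; nothing more can be done
None
```

The job is handed in: the mould is home against the stop, the screw is tightened to about 8 N at the handle (one pawl skip on the way, then re-engaged), everything is released, and the jars measured unmoved.

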